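# Draw the chisel out of the half-covered carcass

### The job

A chisel has been left inside the shallow wooden carcass, its blade under the fixed cover board, and an adjustable wrench lies across the opening above its handle. First lift the wrench off and lay it gently flat on the open bench clear of the carcass and let it go; then take the chisel by its handle, tilt it handle end up, draw it slantwise out through the opening, and finish still holding it in the gripper, at rest in the air, with its whole length at least 5 cm above the top of the carcass. Leave the wax tin, the wooden offcut and the sanding block where they are.

Things in the scene. Friction and masses are not known exactly. Their poses are not given: they have to be found in the camera images.
- carcass: Shallow pale wood box, fixed, 174 (x) x 316 (y) x 60 (z) mm; origin: centre of its underside. Walls 12 mm thick, 60 mm high; inner floor at z = 14 mm; inside 150 x 292 mm. A fixed cover board 8 mm thick, flush with the wall tops (z 52 to 60), closes the top from its -y end to y = -38 mm; the rest, y = -38 to 146 mm, 150 mm wide, is open.
- opening (a point): Centre of the carcass's opening (184 mm along carcass y, 150 mm along carcass x), at the level of the wall tops, 60 mm above the bench.
- chisel: Chisel, 249 mm, about 0.16 kg, loose on the carcass floor, roughly along carcass y, blade end under the cover. Origin: mid-length, at underside level; its +y points to the handle end. Pale wooden handle y = 24 to 124 mm, round, 25 mm thick, axis 12.5 mm above the origin; grip across x near y = 70 mm, where it about balances. Blade 18 x 3 mm, height 11 to 14 mm, to y = -124 mm.
- chisel_tip (a point): Cutting end of the chisel blade, on its axis.
- chisel_butt (a point): Free end of the chisel's handle, on its axis.
- wrench: Adjustable wrench, 48 x 205 x 12 mm, 0.29 kg, lying flat and loose across the opening, its ends on the two long walls, underside 60 mm above the bench. Origin: centre of its underside; own y along its length: jaws at -y (48 mm wide), blue handle at +y, 22 mm wide round y = -5 mm (x = -7 to 15 mm), where it about balances; z up.
- wax_tin: Round wax tin, red and white, 67 mm across, 70 mm high, standing; origin at the centre of its underside. Bystander.
- offcut: Dark wooden offcut, 40 x 70 x 40 mm; origin at the centre of its underside. Bystander.
- sanding_block: Brown sanding block, 63 x 101 x 30 mm; origin at the centre of its underside. Bystander.

How it is judged:
By the outcome, as a careful person would: the job done as asked, in the order asked, and still so for the second after the job is handed in, while the arm keeps its last pose, push and grip.
It also fails if it takes over 58 s, if anything falls off the work surface, if the arm or the gripper's body presses on something with over 40 N, if the wrist force passes 120 N, or if a joint passes its speed limit or range.

### The arm

A 6-joint arm with a two-finger parallel gripper is mounted at the origin on a cart in front of the work surface, level with it; the furniture and walls round the work are solid. World frame = base frame: x ahead of the robot, y to its left, z up, the work surface at z = 0. Lengths are in m, angles in rad, forces in N, time in s.
With the tool pointing down it reaches from about 0.275 to 1 m from the base axis. Payload 8.4 kg.
Tool frame: the origin (TCP) lies at the very end of the fingers, on their centre line; the grasp point (between the pads) lies 19 mm behind it; z points along the fingers, y is the line along which they close (so a half turn about z gives the same grasp; the last joint's range is limited). The gripper opens to 85 mm and grips with 20 to 120 N. Pads are 22 mm wide; open, the fingers measure 114 mm over their backs; the gripper's body (76 mm by 85 mm) begins 54 mm behind the grasp point. The pads swing forward as they close: fully open they stand 13 mm farther back than shut.
Start: joints at [-1.212, 0.353, 1.633, -0, 1.155, -0.002], TCP at [0.221, -0.585, 0.231] pointing down, gripper open.
Joint ranges: [-2.63, 2.63], [-0.92, 2.1], [0.06, 2.66], [-1.3, 4.44], [0, 2.69], [-3.02, 3.02]. Speed limits (rad/s): [2.22, 2.22, 2.79, 3.14, 3.14, 3.14].

### API

Orientations are given as [roll, pitch, yaw] about the fixed x, y, z axes, in that order (R = Rz(yaw) Ry(pitch) Rx(roll)).
In Python, from cell import r gives the robot as it stands.
- The arm moves only by the tool step_arm, never from a script. Its argument "plan" is a list of rows, each an object with "xyz": the shift along the tool's x, y, z in units of 30 mm (1.0 is 30 mm), a list of three; "turn": the turn, a rotation vector about the tool's x, y, z in units of 5 degrees (1.0 is 5 degrees), a list of three; "gripper": the finger opening in mm, from 0 to 85.4. In form: [{"xyz": [dx, dy, dz], "turn": [wx, wy, wz], "gripper": gripper}, ...]. A call has 1 to 12 rows; each row shifts and turns the commanded pose from where the row before left it, along the tool's axes as they then stand; what a row does not reach is not made up. A row lasts 1/10 s, in which the tool goes at most 50 mm and 8.59 degrees, less where a joint would pass 70% of its speed; a pose out of reach is approached as far as the arm can. A call is refused whole if a number of a shift passes 1 or a number of a turn 1, either way. A call with a gripper value outside its range is refused whole. The fingers move at their own pace and stop on an object; "grip_force" is the grip in N (left out, the last holds). Time passes only in rows, so rows that do not move let the fingers close. It gives the time, the measured TCP pose, the force, the opening and the grip force at its end, in the units of the state.
- r.observe(): the state, without advancing time (a new reading comes with each control period).
- r.snapshot(name): name is "scene" or "top" or "wrist"; returns the picture (400x640x3 uint8, blue, green, red); there is no depth.
- r.camera_params(name): a dict with "fx", "fy", "cx", "cy" (pixels), "world_to_cam" (4x4, takes a point from world to camera coordinates). Camera axes: x right, y up, looking along -z (the intrinsics and any distortion apply to the point x, -y, -z); pixel columns grow to the right and rows downward; lengths in m; the calibration is good to about 2 mm. A picture is of the moment at which its call begins: read the wrist's pose just before it. camera_params takes no time and is no camera call; for the wrist camera it gives the pose at the moment of the call.
- r.close_job(): hands the job in; it is judged then, once.
The state is a dict: "clock": time; "joint_positions": joint angles; "dq": joint speeds; "tau": joint torques, N m; "tool_pos": TCP position; "orientation": TCP orientation; "ft_force": force on the tool from outside, world axes, zero at the start; "torque": the same for the moment, N m; "opening": finger opening in m; "grasp_force": force on a finger pad.
Only numpy, scipy, OpenCV 4.12 (cv2) and the standard library are available. Lean on these libraries where they do the work, as an engineer would, in place of code of your own. Each camera call takes 0.05 s, during which the arm holds its last target. There are 200 camera calls.

## Working session

There is one attempt and no reset: what is moved stays moved. The work goes in short steps, Python scripts to look and compute and a tool call to move; the robot and the scene stay as the last step left them, time stands still between calls to the robot, and variables do not carry over. Pictures are saved under pics/ and viewed, at most 10 in all, crops included, and the job is handed in when it is done.

Besides the shell and the picture viewer there is one more tool, called after ">>>" by a JSON object that holds its "method" and its "body", one argument or row to a line. step_arm: Moves the arm, as the interface text tells. Its arguments: {"type":"object","properties":{"plan":{"type":"array"},"grip_force":{"type":"number"}},"required":["plan"]}

```bash
mkdir -p pics; ls
python3 - <<'E'
from cell import r
import cv2,numpy as np
for n in("scene","top"):
    cv2.imwrite(f"pics/{n}0.png",r.snapshot(n)); p=r.camera_params(n); print(n,{k:np.round(v,4).tolist() for k,v in p.items()})
print(r.observe())
E
```

```text
pics
scene {'fx': 377.5998, 'fy': 377.5998, 'cx': 320.228, 'cy': 202.3691, 'world_to_cam': [[-0.6148, -0.7887, 0.0049, 0.2857], [0.5494, -0.4238, 0.7201, -0.3773], [-0.5659, 0.4454, 0.6938, -0.7653], [0.0, 0.0, 0.0, 1.0]]}
top {'fx': 489.5354, 'fy': 489.5354, 'cx': 327.7229, 'cy': 198.9446, 'world_to_cam': [[0.0056, -0.9999, -0.0091, -0.0608], [0.9844, 0.0039, 0.1759, -0.5668], [-0.1758, -0.0099, 0.9844, -1.5599], [0.0, 0.0, 0.0, 1.0]]}
{'clock': 0.1, 'joint_positions': array([-1.21239996e+00,  3.53622212e-01,  1.63403442e+00, -6.38789310e-06,
        1.15520491e+00, -2.41409822e-03]), 'dq': array([-4.86389566e-05, -1.96799999e-03, -2.49940195e-03, -1.14392917e-03,
       -1.23084900e-03, -4.79602187e-04]), 'tau': array([-5.45908115e-04, -6.06359410e+01, -3.42821002e+01, -4.10244024e-05,
        3.96899399e-03,  6.16907357e-06]), 'tool_pos': array([ 0.22048909, -0.58437041,  0.23062054]), 'orientation': array([-3.14032375e+00,  2.77762733e-06,  3.60813052e-01]), 'ft_force': array([ 0.55608371,  0.59238121, -0.39767266]), 'torque': array([ 0.02116845,  0.00692127, -0.02093218]), 'grasp_force': 0.0, 'opening': 0.08564144509155233}
```

View pics/top0.png

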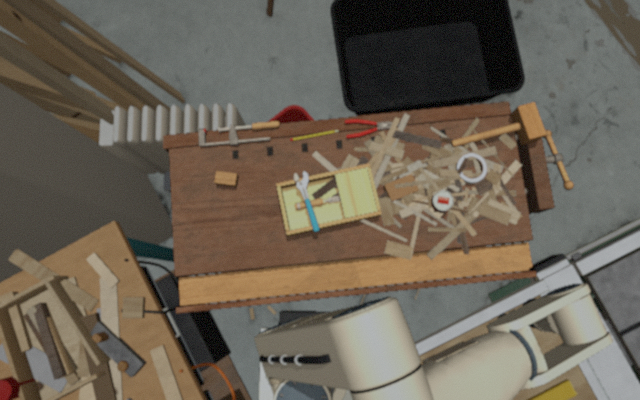

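View pics/scene0.png

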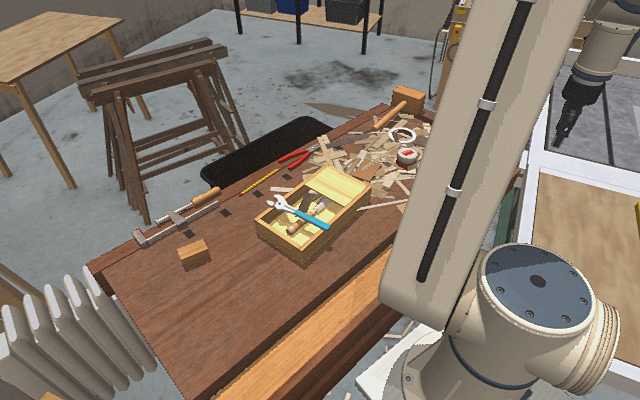

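The top view shows the carcass at about (328,200) with its cover to the right (world -y). The wrench runs from its jaws (300,180) to the blue end (315,228), with the chisel below it. The offcut is at (226,179) and the tin at (442,201).

```bash
cat > h.py <<'E'
import numpy as np,cv2
from scipy.spatial.transform import Rotation as R
from cell import r
def ray(n,u,v,z,p=None):
    p=p or r.camera_params(n); W=np.array(p["world_to_cam"]); 
    d=np.array([(u-p["cx"])/p["fx"],-(v-p["cy"])/p["fy"],-1.])
    o=-W[:3,:3].T@W[:3,3]; d=W[:3,:3].T@d
    return o+d*(z-o[2])/d[2]
def proj(n,P,p=None):
    p=p or r.camera_params(n); W=np.array(p["world_to_cam"]); c=W[:3,:3]@P+W[:3,3]
    return p["cx"]+p["fx"]*c[0]/-c[2], p["cy"]-p["fy"]*c[1]/-c[2]
def cmd(target,Rt=None):
    """shift/turn from the present pose to target, tool axes, in move units"""
    s=r.observe(); A=R.from_euler('xyz',s['orientation'])
    d=A.inv().apply(np.array(target)-s['tool_pos'])/.03
    t=np.zeros(3) if Rt is None else np.degrees((A.inv()*Rt).as_rotvec())/5
    print('xyz',d.round(2),'turn',t.round(2))
E
python3 - <<'E'
from h import *
im=r.snapshot("top"); hsv=cv2.cvtColor(im,cv2.COLOR_BGR2HSV)
c=im[150:250,260:400]; cv2.imwrite("pics/topc.png",cv2.resize(c,None,fx=5,fy=5,interpolation=cv2.INTER_CUBIC))
E
```

```text
(no output)
```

View pics/topc.png

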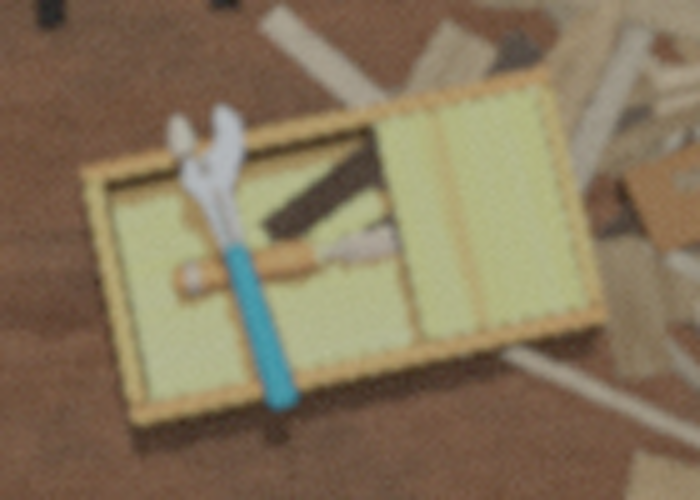

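The crop shows the carcass corners at (82,172), (548,72), (605,322) and (138,425). The wrench goes from its jaws (204,112) to its end (284,405). The chisel runs from its butt (178,280) through the ferrule (318,252) to the blade going under the cover at (395,238).

Run:
```python
from h import *
f=lambda x,y,z: ray("top",260+x/5-.4,150+y/5-.4,z)[:2]
C=[f(*c,.06) for c in((82,172),(548,72),(605,322),(138,425))]
C=np.array(C); print(C.round(3).tolist(), [np.linalg.norm(C[i]-C[i-1]).round(3) for i in range(4)])
o=C.mean(0); d=(C[0]+C[3]-C[1]-C[2]); yaw=np.arctan2(-d[0],d[1]); print('carcass',o,np.degrees(yaw))
j,e=f(204,112,.066),f(284,407,.066); d=e-j; print('wrench',j,e,np.linalg.norm(d),'mid',(j+e)/2,'yaw',np.degrees(np.arctan2(-d[0],d[1])))
b,k=f(176,281,.0265),f(318,252,.0265); d=b-k; L=np.linalg.norm(d);print('chisel butt',b,k,L,'yaw',np.degrees(np.arctan2(-d[0],d[1])),'orig',b-d/L*.124,'grip',b-d/L*.054)
for n,u,v,z in(('off',226,179,.04),('tin',442,201,.07)): print(n,ray("top",u,v,z)[:2])
print(ray("top",172,205,0),ray("top",180,272,0))
```

```text
[[0.615, 0.112], [0.683, -0.195], [0.516, -0.23], [0.448, 0.072]] [np.float64(0.171), np.float64(0.315), np.float64(0.171), np.float64(0.31)]
carcass [ 0.56550193 -0.06016121] 12.691108621505094
wrench [0.65390658 0.03213454] [ 0.45929754 -0.02238607] 0.20210189504434273 mid [0.55660206 0.00487423] yaw 105.65045646513822
chisel butt [0.54765973 0.05169348] [ 0.56765283 -0.04277309] 0.09655908282789799 yaw 11.949857357080786 orig [ 0.57333463 -0.06961934] grip [ 0.55884074 -0.00113629]
off [0.63519937 0.28214896]
tin [ 0.55822374 -0.42829775]
[0.55305026 0.47094482 0.        ] [0.32822259 0.4304809  0.        ]
```

Run:
```python
from h import *
im=r.snapshot("top")
for P in((.36,.17,0),(.38,.17,0),(.40,.17,0),(.42,.17,0),(.45,.17,0)):
    u,v=proj("top",np.array(P)); print(P,round(u),round(v),im[round(v),round(u)])
cmd((.560,.010,.15),R.from_euler('xyz',[np.pi,0,np.radians(15.65)]))
```

```text
(0.36, 0.17, 0) 259 263 [ 65  85 116]
(0.38, 0.17, 0) 259 257 [ 64  84 116]
(0.4, 0.17, 0) 259 251 [ 68  87 115]
(0.42, 0.17, 0) 259 245 [ 63  80 111]
(0.45, 0.17, 0) 260 236 [ 69  87 116]
xyz [ 17.58 -14.54   2.71] turn [-0.01  0.    1.  ]
```

>>> {"method": "step_arm", "body": {
  "plan": [
    {"xyz": [0.97, -0.81, 0], "turn": [0, 0, 0], "gripper": 70},
    {"xyz": [0.97, -0.81, 0], "turn": [0, 0, 0], "gripper": 70},
    {"xyz": [0.97, -0.81, 0], "turn": [0, 0, 0], "gripper": 70},
    {"xyz": [0.97, -0.81, 0], "turn": [0, 0, 0], "gripper": 70},
    {"xyz": [0.97, -0.81, 0], "turn": [0, 0, 0], "gripper": 70},
    {"xyz": [0.97, -0.81, 0], "turn": [0, 0, 0], "gripper": 70},
    {"xyz": [0.97, -0.81, 0], "turn": [0, 0, 0], "gripper": 70},
    {"xyz": [0.97, -0.81, 0], "turn": [0, 0, 0], "gripper": 70},
    {"xyz": [0.97, -0.81, 0], "turn": [0, 0, 0], "gripper": 70},
    {"xyz": [0.97, -0.81, 0], "turn": [0, 0, 0], "gripper": 70},
    {"xyz": [0.97, -0.81, 0], "turn": [0, 0, 0], "gripper": 70},
    {"xyz": [0.97, -0.81, 0], "turn": [0, 0, 0], "gripper": 70}
  ]
}}

```text
clock: 1.4
tool_pos: [0.4449, -0.1872, 0.2313]
orientation: [3.141, -0.0, 0.361]
ft_force: [-0.3, -0.0, 0.1]
opening: 0.0698
grasp_force: 0.0
```

>>> {"method": "step_arm", "body": {
  "plan": [
    {"xyz": [0.97, -0.81, 0.3], "turn": [0, 0, 0], "gripper": 70},
    {"xyz": [0.97, -0.81, 0.3], "turn": [0, 0, 0], "gripper": 70},
    {"xyz": [0.97, -0.81, 0.4], "turn": [0, 0, 0], "gripper": 70},
    {"xyz": [0.97, -0.81, 0.5], "turn": [0, 0, 0], "gripper": 70},
    {"xyz": [0.97, -0.81, 0.5], "turn": [0, 0, 0], "gripper": 70},
    {"xyz": [0.8, -0.7, 0.3], "turn": [0, 0, 1], "gripper": 70},
    {"xyz": [0, 0, 0], "turn": [0, 0, 0], "gripper": 70},
    {"xyz": [0, 0, 0], "turn": [0, 0, 0], "gripper": 70}
  ]
}}

```text
clock: 2.2
tool_pos: [0.5524, 0.0048, 0.1619]
orientation: [-3.142, 0.001, 0.276]
ft_force: [0.3, -0.6, 0.5]
opening: 0.07
grasp_force: 0.0
```

Run:
```python
from h import *
print(r.observe()['joint_positions'].round(2))
cmd((.560,.010,.05),R.from_euler('xyz',[np.pi,0,np.radians(15.65)]))
p=r.camera_params("wrist"); cv2.imwrite("pics/w1.png",r.snapshot("wrist"))
import json; json.dump({k:np.array(v).tolist() for k,v in p.items()},open("w1.json","w"))
```

```text
[ 0.01  0.32  1.85 -0.    0.97  1.3 ]
xyz [ 0.3  -0.1   3.73] turn [-0.    0.01  0.04]
```

View pics/w1.png

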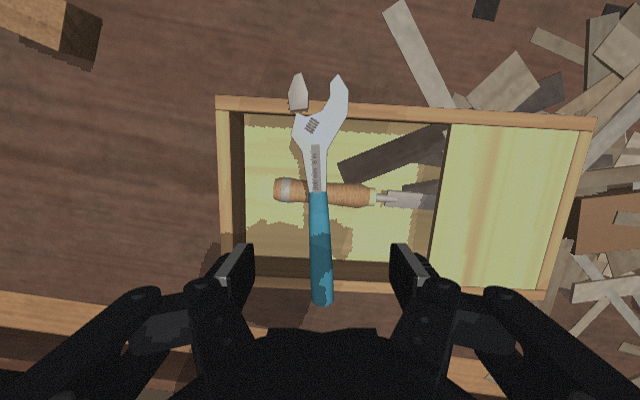

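The wrist view shows the wrench from its jaws (298–338,73) to its handle end (322,306). The chisel butt is at (274,189), the handle end at (373,196) and the blade meets the cover edge at (434,203). I'll check these against the top view.

Run:
```python
from h import *
import json; p=json.load(open("w1.json"))
f=lambda u,v,z: ray("",u,v,z,p)[:2]
A,B=f(318,73,.066),f(322,306,.066);d=B-A;L=np.linalg.norm(d);print('wrench',A,B,L,'mid',(A+B)/2,np.degrees(np.arctan2(-d[0],d[1])))
print('handle edges near top of blue',f(311,192,.07),f(329,192,.07), f(309,250,.07),f(331,250,.07))
b,k=f(274,189,.0265),f(374,196,.0265);d=b-k;L=np.linalg.norm(d);print('chisel',b,k,L,np.degrees(np.arctan2(-d[0],d[1])),'grip',b-d/L*.054,'blade@cover',f(434,201,.027))
print(f(443,124,.06),f(430,265,.06),f(216,97,.06),f(597,118,.06))
```

```text
wrench [0.65426053 0.03621368] [ 0.45659657 -0.02317061] 0.20639171043829044 mid [0.55542855 0.00652153] 106.72187255938418
handle edges near top of blue [0.56286426 0.01669347] [0.56701842 0.00206127] [0.51122274 0.00443242] [ 0.51659499 -0.01447861]
chisel [0.5460141  0.05207191] [ 0.5664867  -0.04633678] 0.10051565156777502 11.75198767578111 grip [ 0.55701259 -0.00079617] blade@cover [ 0.5781836  -0.10606082]
[ 0.64605805 -0.07349982] [ 0.52324067 -0.11039764] [0.61551019 0.11115999] [ 0.68508623 -0.19364826]
```

>>> {"method": "step_arm", "body": {
  "plan": [
    {"xyz": [0.3, -0.04, 0.7], "turn": [0, 0, 0], "gripper": 60},
    {"xyz": [0, 0, 0.8], "turn": [0, 0, 0], "gripper": 60},
    {"xyz": [0, 0, 0.8], "turn": [0, 0, 0], "gripper": 60},
    {"xyz": [0, 0, 0.8], "turn": [0, 0, 0], "gripper": 60},
    {"xyz": [0, 0, 0.6], "turn": [0, 0, 0], "gripper": 60},
    {"xyz": [0, 0, 0], "turn": [0, 0, 0], "gripper": 60},
    {"xyz": [0, 0, 0], "turn": [0, 0, 0], "gripper": 60}
  ]
}}

```text
clock: 2.95
tool_pos: [0.561, 0.0072, 0.0519]
orientation: [3.142, -0.0, 0.273]
ft_force: [-0.5, -0.6, -0.2]
opening: 0.06
grasp_force: 0.0
```

>>> {"method": "step_arm", "body": {
  "plan": [
    {"xyz": [0, 0, 0], "turn": [0, 0, 0], "gripper": 30},
    {"xyz": [0, 0, 0], "turn": [0, 0, 0], "gripper": 15},
    {"xyz": [0, 0, 0], "turn": [0, 0, 0], "gripper": 10},
    {"xyz": [0, 0, 0], "turn": [0, 0, 0], "gripper": 10},
    {"xyz": [0, 0, 0], "turn": [0, 0, 0], "gripper": 10},
    {"xyz": [0, 0, 0], "turn": [0, 0, 0], "gripper": 10},
    {"xyz": [0, 0, 0], "turn": [0, 0, 0], "gripper": 10}
  ],
  "grip_force": 60
}}

```text
clock: 3.65
tool_pos: [0.5616, 0.0081, 0.0524]
orientation: [3.141, -0.001, 0.275]
ft_force: [-2.6, 0.6, 6.4]
opening: 0.0143
grasp_force: 57.8
```

>>> {"method": "step_arm", "body": {
  "plan": [
    {"xyz": [0, 0, -0.3], "turn": [0, 0, 0], "gripper": 10},
    {"xyz": [0, 0, -0.6], "turn": [0, 0, 0], "gripper": 10},
    {"xyz": [0, 0, -0.8], "turn": [0, 0, 0], "gripper": 10},
    {"xyz": [0, 0, -0.8], "turn": [0, 0, 0], "gripper": 10},
    {"xyz": [0, 0, -0.4], "turn": [0, 0, 0], "gripper": 10},
    {"xyz": [0, 0, 0], "turn": [0, 0, 0], "gripper": 10},
    {"xyz": [0, 0, 0], "turn": [0, 0, 0], "gripper": 10}
  ]
}}

```text
clock: 4.35
tool_pos: [0.5606, 0.0081, 0.1378]
orientation: [-3.141, 0.0, 0.274]
ft_force: [-0.3, 0.4, -2.9]
opening: 0.0138
grasp_force: 58.4
```

Run:
```python
from h import *
s=r.observe();print(s['ft_force'],s['torque'],s['opening'])
cmd((.490,.20,.13))
cv2.imwrite("pics/s2.png",r.snapshot("scene")[120:320,180:440].repeat(3,0).repeat(3,1))
```

```text
[-0.27967967  0.38205492 -2.90406863] [-0.01169919  0.01536722  0.01767528] 0.013791526267333154
xyz [-0.54 -6.8   0.26] turn [0. 0. 0.]
```

View pics/s2.png

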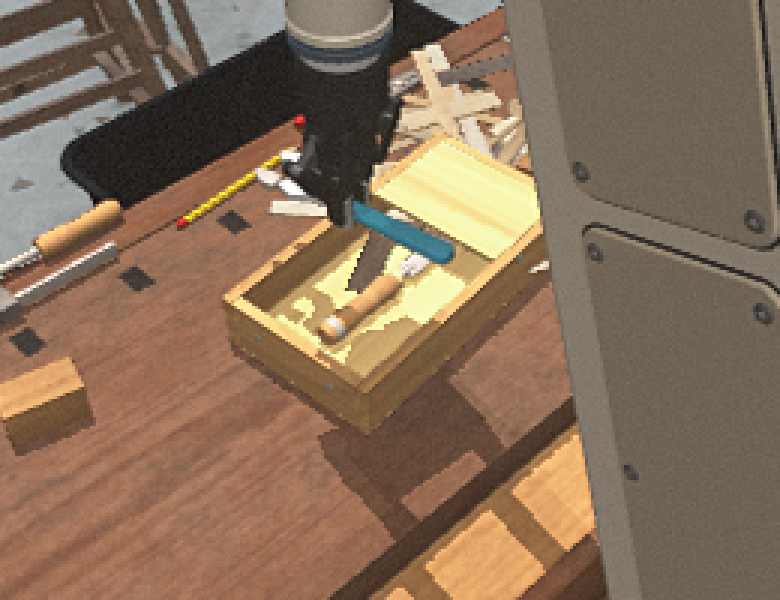

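The wrench hangs level from the gripper, above the carcass. The grip is low: the fingertips reach about 7 mm below the wrench's underside, so on the bench it would drop. I'll set it back on the walls and re-grip higher.

>>> {"method": "step_arm", "body": {
  "plan": [
    {"xyz": [0, 0, 0.8], "turn": [0, 0, 0], "gripper": 10},
    {"xyz": [0, 0, 0.8], "turn": [0, 0, 0], "gripper": 10},
    {"xyz": [0, 0, 0.7], "turn": [0, 0, 0], "gripper": 10},
    {"xyz": [0, 0, 0.3], "turn": [0, 0, 0], "gripper": 10},
    {"xyz": [0, 0, 0.2], "turn": [0, 0, 0], "gripper": 10},
    {"xyz": [0, 0, 0.05], "turn": [0, 0, 0], "gripper": 10},
    {"xyz": [0, 0, 0], "turn": [0, 0, 0], "gripper": 10},
    {"xyz": [0, 0, 0], "turn": [0, 0, 0], "gripper": 10}
  ]
}}

```text
clock: 5.2
tool_pos: [0.5617, 0.0081, 0.0534]
orientation: [3.141, -0.001, 0.274]
ft_force: [-0.1, -0.6, -3.2]
opening: 0.014
grasp_force: 58.5
```

>>> {"method": "step_arm", "body": {
  "plan": [
    {"xyz": [0, 0, 0], "turn": [0, 0, 0], "gripper": 18},
    {"xyz": [0, 0, 0], "turn": [0, 0, 0], "gripper": 24},
    {"xyz": [0, 0, -0.1], "turn": [0, 0, 0], "gripper": 30},
    {"xyz": [0, 0, -0.12], "turn": [0, 0, 0], "gripper": 30},
    {"xyz": [0, 0, 0], "turn": [0, 0, 0], "gripper": 30},
    {"xyz": [0, 0, 0], "turn": [0, 0, 0], "gripper": 30}
  ]
}}

```text
clock: 5.8
tool_pos: [0.5613, 0.0081, 0.0597]
orientation: [3.141, -0.001, 0.273]
ft_force: [0.4, 0.2, 0.3]
opening: 0.0301
grasp_force: 0.0
```

>>> {"method": "step_arm", "body": {
  "plan": [
    {"xyz": [0, 0, 0], "turn": [0, 0, 0], "gripper": 10},
    {"xyz": [0, 0, 0], "turn": [0, 0, 0], "gripper": 10},
    {"xyz": [0, 0, 0], "turn": [0, 0, 0], "gripper": 10},
    {"xyz": [0, 0, 0], "turn": [0, 0, 0], "gripper": 10},
    {"xyz": [0, 0, 0], "turn": [0, 0, 0], "gripper": 10}
  ]
}}

```text
clock: 6.3
tool_pos: [0.5611, 0.0081, 0.0596]
orientation: [3.142, -0.0, 0.274]
ft_force: [-1.5, 0.1, 5.7]
opening: 0.0141
grasp_force: 58.4
```

>>> {"method": "step_arm", "body": {
  "plan": [
    {"xyz": [0, 0, -0.2], "turn": [0, 0, 0], "gripper": 10},
    {"xyz": [0, 0, -0.5], "turn": [0, 0, 0], "gripper": 10},
    {"xyz": [0, 0, -0.7], "turn": [0, 0, 0], "gripper": 10},
    {"xyz": [0, 0, -0.7], "turn": [0, 0, 0], "gripper": 10},
    {"xyz": [0, 0, -0.4], "turn": [0, 0, 0], "gripper": 10},
    {"xyz": [0, 0, 0], "turn": [0, 0, 0], "gripper": 10},
    {"xyz": [0, 0, 0], "turn": [0, 0, 0], "gripper": 10}
  ]
}}

```text
clock: 7.0
tool_pos: [0.5608, 0.0081, 0.1343]
orientation: [-3.142, -0.0, 0.273]
ft_force: [0.6, -0.3, -2.9]
opening: 0.0135
grasp_force: 58.5
```

>>> {"method": "step_arm", "body": {
  "plan": [
    {"xyz": [0, -0.4, 0], "turn": [0, 0, 0], "gripper": 10},
    {"xyz": [-0.1, -0.8, 0], "turn": [0, 0, 0], "gripper": 10},
    {"xyz": [-0.1, -0.9, 0], "turn": [0, 0, 0], "gripper": 10},
    {"xyz": [-0.1, -0.9, 0], "turn": [0, 0, 0], "gripper": 10},
    {"xyz": [-0.1, -0.9, 0], "turn": [0, 0, 0], "gripper": 10},
    {"xyz": [-0.1, -0.9, 0], "turn": [0, 0, 0], "gripper": 10},
    {"xyz": [0, -0.9, 0.4], "turn": [0, 0, 0], "gripper": 10},
    {"xyz": [0, -0.7, 0.7], "turn": [0, 0, 0], "gripper": 10},
    {"xyz": [0, -0.4, 0.8], "turn": [0, 0, 0], "gripper": 10},
    {"xyz": [0, 0, 0.8], "turn": [0, 0, 0], "gripper": 10},
    {"xyz": [0, 0, 0.6], "turn": [0, 0, 0], "gripper": 10},
    {"xyz": [0, 0, 0.3], "turn": [0, 0, 0], "gripper": 10}
  ]
}}

```text
clock: 8.2
tool_pos: [0.4894, 0.2005, 0.024]
orientation: [3.141, 0.004, 0.274]
ft_force: [0.5, 0.2, -3.8]
opening: 0.0136
grasp_force: 58.6
```

>>> {"method": "step_arm", "body": {
  "plan": [
    {"xyz": [0, 0, 0.3], "turn": [0, 0, 0], "gripper": 10},
    {"xyz": [0, 0, 0.2], "turn": [0, 0, 0], "gripper": 10},
    {"xyz": [0, 0, 0.1], "turn": [0, 0, 0], "gripper": 10},
    {"xyz": [0, 0, 0], "turn": [0, 0, 0], "gripper": 10},
    {"xyz": [0, 0, 0], "turn": [0, 0, 0], "gripper": 10}
  ]
}}

```text
clock: 8.7
tool_pos: [0.4919, 0.2005, 0.0089]
orientation: [-3.142, -0.001, 0.273]
ft_force: [0.6, 0.0, -2.9]
opening: 0.0137
grasp_force: 58.6
```

>>> {"method": "step_arm", "body": {
  "plan": [
    {"xyz": [0, 0, 0.1], "turn": [0, 0, 0], "gripper": 10},
    {"xyz": [0, 0, 0.05], "turn": [0, 0, 0], "gripper": 10},
    {"xyz": [0, 0, 0], "turn": [0, 0, 0], "gripper": 10},
    {"xyz": [0, 0, 0], "turn": [0, 0, 0], "gripper": 10}
  ]
}}

```text
clock: 9.1
tool_pos: [0.4915, 0.2005, 0.0039]
orientation: [-3.142, 0.0, 0.274]
ft_force: [1.0, -0.1, -3.4]
opening: 0.0136
grasp_force: 58.6
```

>>> {"method": "step_arm", "body": {
  "plan": [
    {"xyz": [0, 0, 0.04], "turn": [0, 0, 0], "gripper": 10},
    {"xyz": [0, 0, 0.03], "turn": [0, 0, 0], "gripper": 10},
    {"xyz": [0, 0, 0], "turn": [0, 0, 0], "gripper": 10},
    {"xyz": [0, 0, 0], "turn": [0, 0, 0], "gripper": 10}
  ]
}}

```text
clock: 9.5
tool_pos: [0.4915, 0.2004, 0.0017]
orientation: [3.142, 0.0, 0.273]
ft_force: [-0.3, -0.4, -3.1]
opening: 0.0136
grasp_force: 58.6
```

>>> {"method": "step_arm", "body": {
  "plan": [
    {"xyz": [0, 0, 0.03], "turn": [0, 0, 0], "gripper": 10},
    {"xyz": [0, 0, 0.03], "turn": [0, 0, 0], "gripper": 10},
    {"xyz": [0, 0, 0], "turn": [0, 0, 0], "gripper": 10},
    {"xyz": [0, 0, 0], "turn": [0, 0, 0], "gripper": 10}
  ]
}}

```text
clock: 9.9
tool_pos: [0.4916, 0.2005, 0.0005]
orientation: [-3.142, -0.0, 0.274]
ft_force: [-2.6, -0.6, 6.4]
opening: 0.0136
grasp_force: 63.5
```

Contact. Releasing and rising.

>>> {"method": "step_arm", "body": {
  "plan": [
    {"xyz": [0, 0, 0], "turn": [0, 0, 0], "gripper": 17},
    {"xyz": [0, 0, 0], "turn": [0, 0, 0], "gripper": 22},
    {"xyz": [0, 0, -0.1], "turn": [0, 0, 0], "gripper": 40},
    {"xyz": [0, 0, -0.3], "turn": [0, 0, 0], "gripper": 40},
    {"xyz": [0, 0, -0.8], "turn": [0, 0, 0], "gripper": 40},
    {"xyz": [0, 0, -1], "turn": [0, 0, 0], "gripper": 40},
    {"xyz": [0, 0, -1], "turn": [0, 0, 0], "gripper": 50},
    {"xyz": [0, 0, -1], "turn": [0, 0, 0], "gripper": 50},
    {"xyz": [0, 0, -1], "turn": [0, 0, 0], "gripper": 50}
  ]
}}

```text
clock: 10.8
tool_pos: [0.4914, 0.2004, 0.158]
orientation: [-3.142, -0.001, 0.273]
ft_force: [0.6, 0.5, -0.7]
opening: 0.0499
grasp_force: 0.0
```

Run:
```python
from h import *
cmd((.5575,-.001,.15)); cmd((.5575,-.001,.15),R.from_euler('xyz',[np.pi,0,np.radians(101.9)]))
cv2.imwrite("pics/s3.png",r.snapshot("wrist"))
```

```text
xyz [0.31 7.06 0.27] turn [0. 0. 0.]
xyz [0.31 7.06 0.27] turn [ 0.000e+00 -1.000e-02 -1.725e+01]
```

View pics/s3.png

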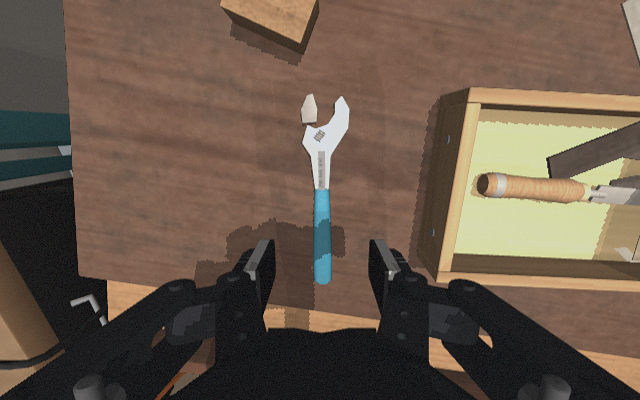

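The wrench lies flat and released on the open bench, (302–350,95) to (322,283), clear of the carcass and the offcut. The chisel handle runs from (480,184) to (585,190), undisturbed. Next I move over the chisel.

>>> {"method": "step_arm", "body": {
  "plan": [
    {"xyz": [0, 0.8, 0], "turn": [0, 0, 0], "gripper": 50},
    {"xyz": [0, 1, 0], "turn": [0, 0, 0], "gripper": 50},
    {"xyz": [0, 1, 0], "turn": [0, 0, 0], "gripper": 50},
    {"xyz": [0, 1, 0], "turn": [0, 0, 0], "gripper": 50},
    {"xyz": [0.1, 1, 0], "turn": [0, 0, 0], "gripper": 50},
    {"xyz": [0.1, 1, 0], "turn": [0, 0, 0], "gripper": 50},
    {"xyz": [0.1, 0.8, 0], "turn": [0, 0, -0.5], "gripper": 50},
    {"xyz": [0, 0.45, 0], "turn": [0, 0, -1], "gripper": 50},
    {"xyz": [0, 0, 0], "turn": [0, 0, -1], "gripper": 50},
    {"xyz": [0, 0, 0], "turn": [0, 0, -1], "gripper": 50},
    {"xyz": [0, 0, 0], "turn": [0, 0, -1], "gripper": 50},
    {"xyz": [0, 0, 0], "turn": [0, 0, -1], "gripper": 50}
  ]
}}

```text
clock: 12.05
tool_pos: [0.5578, -0.0007, 0.1564]
orientation: [3.141, -0.0, 0.757]
ft_force: [0.2, -0.0, -0.0]
opening: 0.0496
grasp_force: 0.0
```

>>> {"method": "step_arm", "body": {
  "plan": [
    {"xyz": [0, 0, 0], "turn": [0, 0, -1], "gripper": 50},
    {"xyz": [0, 0, 0], "turn": [0, 0, -1], "gripper": 50},
    {"xyz": [0, 0, 0], "turn": [0, 0, -1], "gripper": 50},
    {"xyz": [0, 0, 0], "turn": [0, 0, -1], "gripper": 50},
    {"xyz": [0, 0, 0], "turn": [0, 0, -1], "gripper": 50},
    {"xyz": [0, 0, 0], "turn": [0, 0, -1], "gripper": 50},
    {"xyz": [0, 0, 0], "turn": [0, 0, -1], "gripper": 50},
    {"xyz": [0, 0, 0], "turn": [0, 0, -1], "gripper": 50},
    {"xyz": [0, 0, 0], "turn": [0, 0, -1], "gripper": 50},
    {"xyz": [0, 0, 0], "turn": [0, 0, -1], "gripper": 50},
    {"xyz": [0, 0, 0], "turn": [0, 0, -1], "gripper": 50},
    {"xyz": [0, 0, 0], "turn": [0, 0, -0.75], "gripper": 50}
  ]
}}

```text
clock: 13.25
tool_pos: [0.5578, -0.0006, 0.1565]
orientation: [3.141, 0.0, 1.782]
ft_force: [-0.2, -0.6, 0.3]
opening: 0.0499
grasp_force: 0.0
```

Run:
```python
from h import *
s=r.observe(); print(s['joint_positions'].round(2))
p=r.camera_params("wrist"); im=r.snapshot("wrist"); s=r.observe()
cv2.imwrite("pics/w4.png",im)
cmd((.5575,-.001,.016),R.from_euler('xyz',[np.pi,0,np.radians(101.9)]))
import json; json.dump({k:np.array(v).tolist() for k,v in p.items()},open("w4.json","w"))
```

```text
[-0.    0.33  1.85  0.    0.96 -0.22]
xyz [-0.01 -0.02  4.68] turn [0.   0.   0.08]
```

View pics/w4.png

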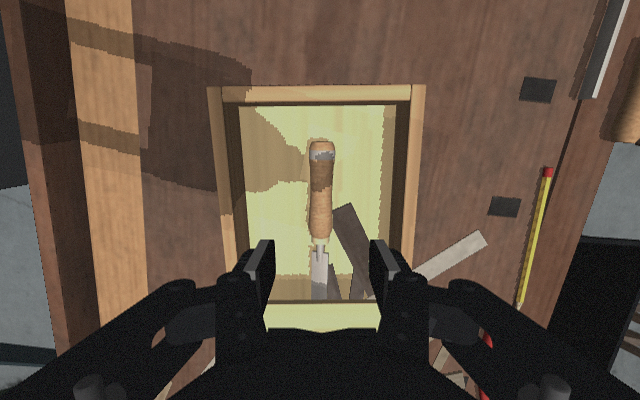

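The chisel is centred and aligned between the fingers, with the handle from (321,140) to (321,240). A dark sliver lies beside the blade at (345,205)–(365,295), so I grip about 4 mm nearer the butt.

>>> {"method": "step_arm", "body": {
  "plan": [
    {"xyz": [0.13, 0, 0.5], "turn": [0, 0, 0.08], "gripper": 45},
    {"xyz": [0, 0, 0.9], "turn": [0, 0, 0], "gripper": 45},
    {"xyz": [0, 0, 0.9], "turn": [0, 0, 0], "gripper": 45},
    {"xyz": [0, 0, 0.9], "turn": [0, 0, 0], "gripper": 45},
    {"xyz": [0, 0, 0.7], "turn": [0, 0, 0], "gripper": 45},
    {"xyz": [0, 0, 0.4], "turn": [0, 0, 0], "gripper": 45},
    {"xyz": [0, 0, 0.2], "turn": [0, 0, 0], "gripper": 45},
    {"xyz": [0, 0, 0], "turn": [0, 0, 0], "gripper": 45},
    {"xyz": [0, 0, 0], "turn": [0, 0, 0], "gripper": 45}
  ]
}}

```text
clock: 14.2
tool_pos: [0.5577, 0.0033, 0.0218]
orientation: [3.14, 0.0, 1.772]
ft_force: [-0.5, 0.5, 0.7]
opening: 0.0448
grasp_force: 0.0
```

>>> {"method": "step_arm", "body": {
  "plan": [
    {"xyz": [0, 0, 0.13], "turn": [0, 0, 0], "gripper": 45},
    {"xyz": [0, 0, 0], "turn": [0, 0, 0], "gripper": 32},
    {"xyz": [0, 0, 0], "turn": [0, 0, 0], "gripper": 25},
    {"xyz": [0, 0, 0], "turn": [0, 0, 0], "gripper": 18},
    {"xyz": [0, 0, 0], "turn": [0, 0, 0], "gripper": 18},
    {"xyz": [0, 0, 0], "turn": [0, 0, 0], "gripper": 18},
    {"xyz": [0, 0, 0], "turn": [0, 0, 0], "gripper": 18}
  ],
  "grip_force": 80
}}

```text
clock: 14.9
tool_pos: [0.5572, 0.0032, 0.0177]
orientation: [3.141, 0.0, 1.772]
ft_force: [-1.3, -0.4, 6.0]
opening: 0.022
grasp_force: 78.4
```

>>> {"method": "step_arm", "body": {
  "plan": [
    {"xyz": [0, 0, -0.3], "turn": [0, 0.6, 0], "gripper": 18},
    {"xyz": [0.01, 0, -0.32], "turn": [0, 0.6, 0], "gripper": 18},
    {"xyz": [0.02, 0, -0.32], "turn": [0, 0.6, 0], "gripper": 18},
    {"xyz": [0.02, 0, -0.3], "turn": [0, 0.6, 0], "gripper": 18},
    {"xyz": [0, 0, 0], "turn": [0, 0, 0], "gripper": 18},
    {"xyz": [0, 0, 0], "turn": [0, 0, 0], "gripper": 18}
  ]
}}

```text
clock: 15.5
tool_pos: [0.5572, 0.0014, 0.0541]
orientation: [-3.141, -0.208, 1.771]
ft_force: [-0.7, 0.1, -2.0]
opening: 0.0221
grasp_force: 78.7
```

Run:
```python
from h import *
s=r.observe();print(s['tool_pos'],s['ft_force'],s['torque'],s['opening'],s['grasp_force'])
A=R.from_euler('xyz',s['orientation']);tip=s['tool_pos']+A.apply([-.198,0,-.009]);print('tip',tip,'x axis',A.apply([1,0,0]))
a=np.hstack([r.snapshot("scene")[150:270,230:390].repeat(4,0).repeat(4,1)]);cv2.imwrite("pics/s5.png",a)
```

```text
[0.5572346  0.00141828 0.05406186] [-0.67004729  0.11685818 -1.97975004] [-0.09945982 -0.09343507  0.03195685] 0.02211025116799395 78.7337177619338
tip [ 0.5961086  -0.19026891  0.02197084] x axis [-0.1944586   0.95891754  0.20655024]
```

View pics/s5.png

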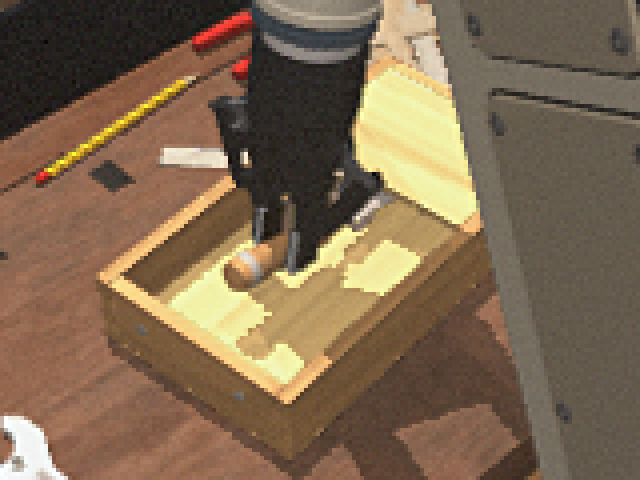

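The chisel is tilted, handle end up at (250,265), in the grip; the forces are free of contact. Drawing along its axis.

>>> {"method": "step_arm", "body": {
  "plan": [
    {"xyz": [0.2, 0, 0], "turn": [0, 0, 0], "gripper": 18},
    {"xyz": [0.4, 0, 0], "turn": [0, 0, 0], "gripper": 18},
    {"xyz": [0.4, 0, 0], "turn": [0, 0, 0], "gripper": 18},
    {"xyz": [0.2, 0, 0], "turn": [0, 0, 0], "gripper": 18},
    {"xyz": [0, 0, 0], "turn": [0, 0, 0], "gripper": 18}
  ]
}}

```text
clock: 16.05
tool_pos: [0.5501, 0.0377, 0.0621]
orientation: [3.141, -0.209, 1.774]
ft_force: [1.3, 0.9, -1.5]
opening: 0.0219
grasp_force: 78.7
```

>>> {"method": "step_arm", "body": {
  "plan": [
    {"xyz": [0.3, 0, 0], "turn": [0, 0, 0], "gripper": 18},
    {"xyz": [0.5, 0, 0], "turn": [0, 0, 0], "gripper": 18},
    {"xyz": [0.5, 0, 0], "turn": [0, 0, 0], "gripper": 18},
    {"xyz": [0.5, 0, 0], "turn": [0, 0, 0], "gripper": 18},
    {"xyz": [0.5, 0, 0], "turn": [0, 0, 0], "gripper": 18},
    {"xyz": [0.4, 0, 0], "turn": [0, 0, 0], "gripper": 18},
    {"xyz": [0.2, 0, 0], "turn": [0, 0, 0], "gripper": 18},
    {"xyz": [0, 0, 0], "turn": [0, 0, 0], "gripper": 18},
    {"xyz": [0, 0, 0], "turn": [0, 0, 0], "gripper": 18}
  ]
}}

```text
clock: 16.95
tool_pos: [0.5333, 0.1196, 0.0798]
orientation: [3.142, -0.209, 1.772]
ft_force: [-0.1, -1.2, -2.2]
opening: 0.0222
grasp_force: 78.7
```

Run:
```python
from h import *
s=r.observe();print(s['ft_force'],s['torque'],s['opening'],s['grasp_force'])
A=R.from_euler('xyz',s['orientation']);tip=s['tool_pos']+A.apply([-.198,0,-.009]);print('tip',tip)
y=np.radians(12.7);print('carcass y of tip',(tip[:2]-[.5655,-.0602])@[-np.sin(y),np.cos(y)])
a=np.vstack([r.snapshot("scene")[130:280,200:400].repeat(3,0).repeat(3,1)]);cv2.imwrite("pics/s6.png",a)
```

```text
[-0.13920649 -1.24114582 -2.15296794] [-0.13484552 -0.03196324 -0.04951426] 0.0222396806879992 78.73252987861633
tip [ 0.57242978 -0.0719693   0.04747775]
carcass y of tip -0.013004840474236945
```

View pics/s6.png

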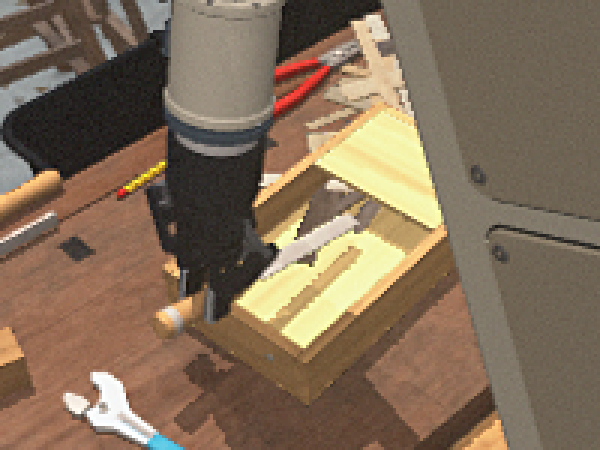

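The whole blade is visible out of the cover's edge, with its tip at about (360,222). Raising straight up.

>>> {"method": "step_arm", "body": {
  "plan": [
    {"xyz": [0.08, 0, -0.3], "turn": [0, 0, 0], "gripper": 18},
    {"xyz": [0.16, 0, -0.7], "turn": [0, 0, 0], "gripper": 18},
    {"xyz": [0.17, 0, -0.8], "turn": [0, 0, 0], "gripper": 18},
    {"xyz": [0.17, 0, -0.8], "turn": [0, 0, 0], "gripper": 18},
    {"xyz": [0.17, 0, -0.8], "turn": [0, 0, 0], "gripper": 18},
    {"xyz": [0.17, 0, -0.7], "turn": [0, 0, 0], "gripper": 18},
    {"xyz": [0.1, 0, -0.4], "turn": [0, 0, 0], "gripper": 18},
    {"xyz": [0, 0, 0], "turn": [0, 0, 0], "gripper": 18},
    {"xyz": [0, 0, 0], "turn": [0, 0, 0], "gripper": 18},
    {"xyz": [0, 0, 0], "turn": [0, 0, 0], "gripper": 18},
    {"xyz": [0, 0, 0], "turn": [0, 0, 0], "gripper": 18}
  ]
}}

```text
clock: 18.1
tool_pos: [0.5323, 0.1215, 0.2171]
orientation: [-3.139, -0.21, 1.771]
ft_force: [-0.6, -0.5, -1.6]
opening: 0.0221
grasp_force: 78.7
```

Run:
```python
from h import *
s=r.observe();print(s['clock'],s['ft_force'],s['opening'],s['grasp_force'],abs(s['dq']).max())
A=R.from_euler('xyz',s['orientation']);tip=s['tool_pos']+A.apply([-.198,0,-.009]);print('tip',tip,'px scene',proj("scene",tip))
cv2.imwrite("pics/s7.png",r.snapshot("scene")[80:280,180:420].repeat(3,0).repeat(3,1))
```

```text
18.1 [-0.5755611  -0.51062157 -1.5970475 ] 0.022146291186435078 78.73623512685299 0.0038856668808577932
tip [ 0.57126762 -0.07016202  0.18469419] px scene (np.float64(316.7039875184636), np.float64(164.5656280688178))
```

View pics/s7.png

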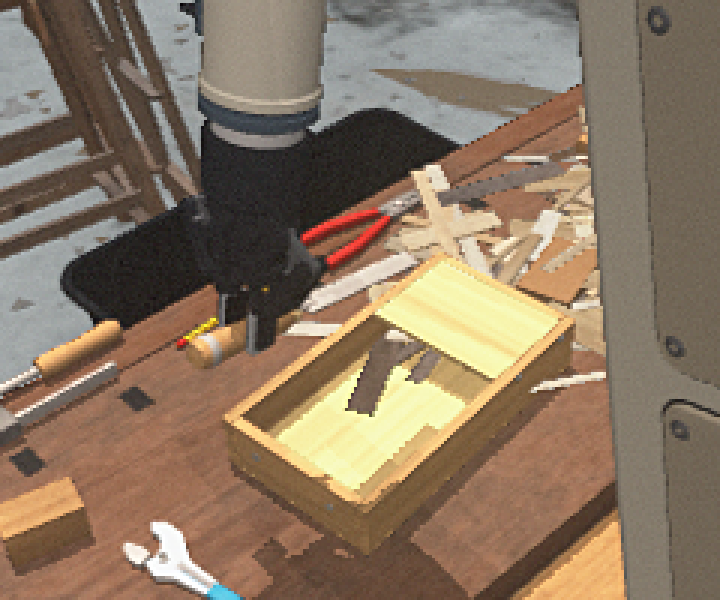

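The held chisel's blade tip shows at (413,257), where I computed it at (410,254). That puts it at z ≈ 0.185 m, with everything at rest.

```bash
python3 -c "
from cell import r
print(r.close_job())"
```

```text
the job is handed in; nothing more can be done
None
```

The job is handed in: the wrench lies flat and released on the open bench, and the chisel is held at rest with its lowest point, the tip, about 12 cm above the top of the carcass. The run took 18 of the 58 s; no verdict came back.

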